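# Wedge the rocking punching cradle

### The job

The punching cradle rocks because the foot under its front right corner is short. Push the loose wooden wedge, thin end first, under that foot until the cradle no longer rocks and still stands level on its other three feet, then press down firmly on that corner with the fingertips to prove that it stands steady, and take the hand away. Only push and press: do not grip or lift the wedge or the cradle, do not shove the cradle out of its place, and leave the other things alone.

Things in the scene. Friction and masses are not known exactly. Their poses are not given: they have to be found in the camera images.
- cradle: Bookbinder's punching cradle of pale wood, 1.4 to 1.9 kg: a flat base board 200 mm (its x) by 320 mm (its y), its top face 36 mm above the counter, on four glides (stems with rubber pads 22 mm across) at x = +-78, y = +-138 mm; on it a V-shaped trough and, along the rear edge, a steel bar. Origin: centre of the board, at counter height; x to its rear, y to its left, z up.
- trough (a point): Middle of the V trough, level with its top edges, 106 mm above the counter, 16 mm to the rear of the board's middle. The trough is 220 mm long in the cradle's y (|y| < 110 mm; an end plate reaches to +120 mm) and 125 mm across in x; the board's two ends stick out clear of it.
- short_foot (a point): Centre of the sole of the short glide (pad 22 mm across) at x = -78, y = -138 mm of the cradle. At the start it hangs 4 to 6.5 mm above the counter (differs each time; the stem is stiff and does not move). The cradle rests on its other three feet; 3 to 5 N on this corner tips it down onto the short one.
- corner (a point): Point on top of the base board at its front right corner, 36 mm above the counter, 7 mm out from the short glide in x and in y: press straight down here. About 10 N is right (6 N is the least that counts). Wedged tight, the corner does not give; loose, it sinks by up to the gap until the foot meets the wedge or the counter.
- foot_front_left (a point): Centre of the sole of the front left glide, on the counter (height 0).
- foot_rear_right (a point): Centre of the sole of the rear right glide, on the counter (height 0).
- foot_rear_left (a point): Centre of the sole of the rear left glide, on the counter (height 0); it rises as the front right corner sinks.
- wedge: Loose pale wooden wedge, smooth, about 50 g, flat on the counter to the right of the cradle, thin end roughly towards the short foot: 120 mm long (its x), 40 mm wide, 1.6 mm thick at the thin end (+x), 13 mm at the butt (-x), slope about 1 in 10.5. Origin: centre of its underside. Pushed on past snug it drags the cradle round or lifts another foot off the counter.
- wedge_tip (a point): Middle of the wedge's thin end, on its underside.
- wedge_butt (a point): Middle of the wedge's flat upright butt face (40 mm wide, 13 mm high), 6.5 mm above the counter: push here, along the wedge. Free, the wedge slides with under 1 N; when it meets the short foot and takes the load, the push rises past 2 N (at most about 10 N). A push near the butt from the side (its sides are upright) turns the wedge.
- awl: Awl with a turned wooden handle, lying in front of the cradle; bystander.
- beeswax: Cake of beeswax 38 x 52 x 18 mm in front of the cradle; bystander.
- reel: Wooden reel of natural thread, 35 mm across, 44 mm high, standing to the right of the leather weight; bystander.
- leather_weight: Brown leather-covered weight 45 x 85 x 34 mm, behind the wedge; bystander.
- paste_jar: Open glass jar of paste, 76 mm across, 92 mm high, at the back; bystander.
Not all that is in view belongs to the job. Of the things that look like the wedge, the middle-sized one is meant.

How it is judged (in metres and radians):
On the way, in this order (a step that is already met when the one before it is completed fails the run):
1. the wedge is under the short foot and bears on it, the other three feet still on the counter (contact force between wedge and cradle above 0.3 N and x of short_foot in the frame of wedge between -0.06 and 0.062 m and y of short_foot in the frame of wedge between -0.018 and 0.018 m and height (world z) of each of foot_front_left, foot_rear_right, foot_rear_left below 0.001 m), for 0.2 s.
2. the fingers press on the cradle, the wedge takes the load and no foot leaves the counter (contact force between the fingers and cradle above 6 N and contact force between wedge and cradle above 3 N and x of short_foot in the frame of wedge between -0.06 and 0.062 m and y of short_foot in the frame of wedge between -0.018 and 0.018 m and height (world z) of each of foot_front_left, foot_rear_right, foot_rear_left below 0.001 m), for 0.2 s.
At the end, for the whole second after the job is handed in: The wedge lies under the short foot (the foot's centre over the wedge, within 18 mm of its centre line) and bears more than 0.3 N of the cradle; the other three feet are within 1 mm of the counter; the cradle and its short foot are within 15 mm of where they stood; all at rest (all of step 1 and linear speed of each of wedge, cradle below 0.01 m/s and distance of each of cradle, short_foot from where it was at the start of the episode below 0.015 m); the robot touches nothing.
It fails at once if the wedge is lifted off the counter (height (world z) of wedge above 0.01 m or angle between wedge's own z axis and vertical above 0.2 rad).
It fails at once if the wedge is gripped or rammed (more than 25 N from the fingers) (contact force between the fingers and wedge above 25 N).
It fails at once if the cradle is lifted (height (world z) of cradle above 0.012 m).
It fails at once if the cradle is shoved more than 15 mm (distance of any of cradle, short_foot from where it was at the start of the episode above 0.015 m).
It fails at once if a bystander is moved more than 25 mm (distance of any of awl, beeswax, reel, leather_weight, paste_jar from where it was at the start of the episode above 0.025 m).
It also fails if it takes over 64 s, if anything falls off the work surface, if the arm or the gripper's body presses on something with over 40 N, if the wrist force passes 120 N, or if a joint passes its speed limit or range.

### The arm

A 6-joint arm with a two-finger parallel gripper is mounted at the origin on a cart in front of the work surface, level with it; the furniture and walls round the work are solid. World frame = base frame: x ahead of the robot, y to its left, z up, the work surface at z = 0. Lengths are in mm, angles in degrees, forces in N, time in s.
With the tool pointing down it reaches from about 300 to 850 mm from the base axis. Payload 4.2 kg.
Tool frame: the origin (TCP) lies at the very end of the fingers, on their centre line; the grasp point (between the pads) lies 19 mm behind it; z points along the fingers, y is the direction in which the jaws open and shut (so a half turn about z gives the same grasp; the last joint's range is limited). The gripper opens to 91 mm and grips with 3 to 60 N. Pads are 32 mm wide; open, the fingers measure 118 mm over their backs; the gripper's body (76 mm by 178 mm) begins 60 mm behind the grasp point.
Start: joints at [64.572, 18.312, 89.639, -0, 72.044, -1.146], TCP at [236.46, 524.147, 213.976] pointing down, gripper open.
Joint ranges: [-177.97, 177.97], [-48.28, 115.42], [12.27, 149.76], [-77.06, 257.06], [2.81, 150.46], [-146.56, 146.56]. Speed limits (degrees/s): [147.25, 147.25, 180, 180, 180, 180].

### API

Orientations are given as [roll, pitch, yaw] about the fixed x, y, z axes, in that order (R = Rz(yaw) Ry(pitch) Rx(roll)).
In Python, from workcell import * gives the robot as it stands. The module is installed in compiled form; this text tells all that it offers.
- The arm moves only by the tool servo_tool, never from a script. Its argument "plan" is a list that holds one entry, the list of rows, each a list of 7 numbers: the shift along the tool's x, y, z in mm, then the turn, a rotation vector about the tool's x, y, z in rad, then the opening, from 0 (shut) to 1 (fully open). A call has 1 to 20 rows; each row is the pose to reach, as a shift and turn from the pose commanded when the call began, along the tool's axes at that moment; what a row does not reach only later rows make up. A row lasts 1/10 s, in which the tool goes at most 50 mm and 8.59 degrees, less where a joint would pass 70% of its speed; a pose out of reach is approached as far as the arm can. A call with a gripper value outside its range is refused whole. The fingers move at their own pace and stop on an object; "squeeze" is the grip in N (left out, the last holds). Time passes only in rows, so rows that repeat a pose let the fingers close. It gives the time, the measured TCP pose, the force and the opening at its end, in the units of the state.
- state(): the state, without advancing time (a new reading comes with each control period).
- grab_frame(name): name is "scene" or "top" or "wrist"; returns a dict with "color" (400x640x3 uint8, red, green, blue), "range_z" (400x640 float32, mm along the optical axis (not along the pixel's ray), 0 where there is no reading), "fx", "fy", "cx", "cy" (pixels), "rvec" (rotation vector, rad) and "tvec" (3), from world to camera coordinates, as OpenCV has them; the wrist camera has in their place "tool_from_camera" (4x4, takes a point from camera to tool coordinates, whose origin is the TCP and whose axes are the flange's). Camera axes: x right, y down, z forward; pixel columns grow to the right and rows downward; lengths in mm; the calibration is good to about 2 mm. A picture is of the moment at which its call begins: read the wrist's pose just before it.
- job_done(): hands the job in, once; it reports no verdict.
The state is a dict: "time_s": time; "qpos": joint angles; "qvel": joint speeds; "effort": joint torques, N m; "ee_pos": TCP position; "ee_rot": TCP orientation; "force": force on the tool from outside, world axes, zero at the start; "torque": the same for the moment, N m; "gripper_width": finger opening in mm.
Only numpy, scipy, OpenCV 4.12 (cv2) and the standard library are available. Lean on these libraries where they do the work, as an engineer would, in place of code of your own. Each camera call takes 0.05 s, during which the arm holds its last target.

## Working session

There is one attempt and no reset: what is moved stays moved. The work goes in short steps, Python scripts to look and compute and a tool call to move; the robot and the scene stay as the last step left them, time stands still between calls to the robot, and variables do not carry over. Pictures are saved under pics/ and viewed, and the job is handed in when it is done.

Besides the shell and the picture viewer there is one more tool, called after "Request:" as a command line: name --argument value ..., lists and objects as JSON in quotes. servo_tool: Moves the arm, as the interface text tells. Its arguments: {"type":"object","properties":{"plan":{"type":"array"},"squeeze":{"type":"number"}},"required":["plan"]}

```bash
mkdir -p pics
cat > h.py <<'E'
from workcell import *
import numpy as np, cv2
def save(n,im): cv2.imwrite('pics/'+n+'.png',im[:,:,::-1])
def pts(f):
    h,w=f['range_z'].shape; u,v=np.meshgrid(np.arange(w),np.arange(h)); z=f['range_z']
    P=np.stack([(u-f['cx'])/f['fx']*z,(v-f['cy'])/f['fy']*z,z],-1)
    R=cv2.Rodrigues(np.array(f['rvec'],float))[0]
    return (P-np.array(f['tvec']).ravel())@R
def ray(f,u,v,zp):
    R=cv2.Rodrigues(np.array(f['rvec'],float))[0]; t=np.array(f['tvec']).ravel()
    c=-R.T@t; d=R.T@np.array([(u-f['cx'])/f['fx'],(v-f['cy'])/f['fy'],1]); return c+d*(zp-c[2])/d[2]
E
python3 - <<'E'
from h import *
print(state())
for n in ['scene','top']:
    f=grab_frame(n); save(n+'1',f['color']); np.save(n+'1.npy',f,allow_pickle=True)
    R=cv2.Rodrigues(np.array(f['rvec'],float))[0]; print(n,-R.T@np.array(f['tvec']).ravel(),f['fx'])
E
```

```text
{'time_s': 0.0, 'qpos': array([ 6.45738767e+01,  1.83500294e+01,  8.97041820e+01,  1.13950415e-03,
        7.20429916e+01, -1.14399709e+00]), 'qvel': array([ 0.03889792,  0.08769921, -0.00470642, -0.05499069, -0.07102456,
       -0.04333945]), 'effort': array([-1.67504422e-03, -4.12466955e+01, -2.31966430e+01,  7.25043425e-02,
        4.58180916e-02, -1.50675173e-04]), 'ee_pos': array([236.22521572, 523.70397063, 213.15149686]), 'ee_rot': array([-1.79902838e+02, -3.02385871e-03,  1.55717519e+02]), 'force': array([-0.81315805,  0.54341977,  0.09617761]), 'torque': array([0.01936815, 0.00569588, 0.02061983]), 'gripper_width': 91.5877018756756}
scene [   39.33028188 -1184.85082674  1287.7285602 ] 515.7420432783547
top [ 393.27112668 -156.51157271 1499.10414169] 489.5345015162668
```

View pics/scene1.png

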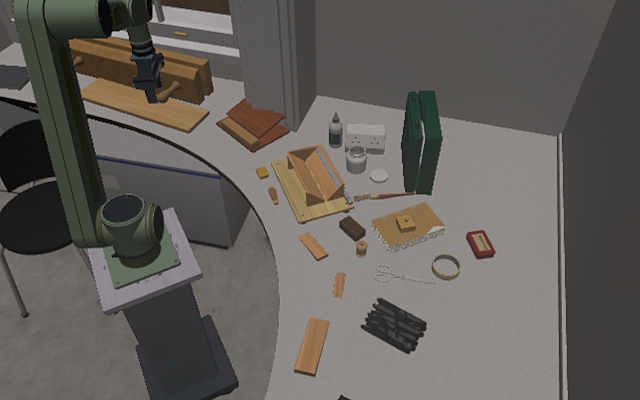

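View pics/top1.png

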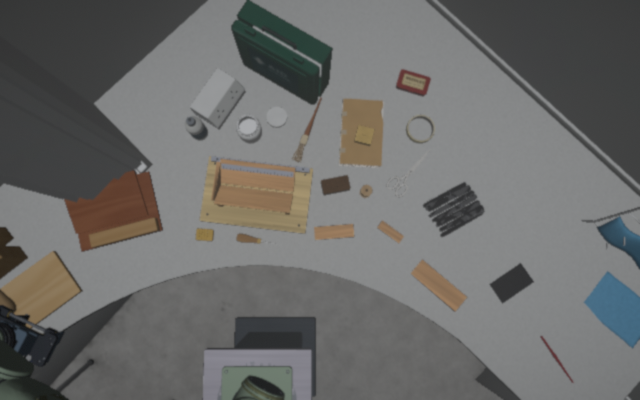

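Candidates for the wedge in the top view are A (334,231), B, a small one at (390,231), and C, a large one at (438,285). By the description it should be A, the middle-sized one to the right of the cradle. I'll check this with a close crop.

Run:
```python
from h import *
f=np.load('top1.npy',allow_pickle=True).item(); c=f['color']
save('crop1',cv2.resize(c[145:315,190:480],None,fx=2.7,fy=2.7,interpolation=cv2.INTER_CUBIC))
P=pts(f); hsv=cv2.cvtColor(c,cv2.COLOR_RGB2HSV)
m=((hsv[...,1]>70)&(hsv[...,0]<25)&(hsv[...,2]>90)).astype(np.uint8)
cs,_=cv2.findContours(m,cv2.RETR_EXTERNAL,cv2.CHAIN_APPROX_NONE)
for k in cs:
    if cv2.contourArea(k)<100: continue
    (u,v),s,a=cv2.minAreaRect(k)
    if not(190<u<480): continue
    b=cv2.boxPoints(cv2.minAreaRect(k))
    mm=np.zeros_like(m); cv2.drawContours(mm,[k],-1,1,-1)
    print((round(u),round(v)),cv2.contourArea(k),[ray(f,*q,6)[:2].round(1).tolist() for q in b], 'z',np.percentile(P[mm>0][:,2],[5,50,95]).round(1))
```

```text
(438, 285) 971.5 [[372.4, -460.1], [413.7, -496.3], [302.3, -626.7], [261.8, -590.3]] z [ 2.4 12.2 20.6]
(248, 239) 101.0 [[472.3, 67.6], [492.8, 63.9], [479.1, -5.4], [458.6, -1.6]] z [14.3 23.6 29.9]
(204, 234) 162.5 [[505.9, 191.2], [505.9, 142.5], [472.5, 141.6], [472.4, 190.1]] z [12.9 19.  25.8]
(334, 231) 417.5 [[512.6, -169.0], [522.2, -286.3], [485.3, -288.9], [475.9, -172.0]] z [ 1.2  8.7 16.6]
(390, 232) 170.5 [[512.6, -362.8], [531.5, -376.8], [485.3, -439.4], [466.6, -425.4]] z [ 0.3  6.9 13. ]
(256, 195) 6254.0 [[534.0, 179.3], [729.2, 162.1], [690.5, -160.9], [496.2, -138.3]] z [ 33.4  54.6 104.4]
(362, 132) 2345.0 [[713.0, -250.6], [920.4, -263.0], [913.9, -388.3], [706.6, -373.8]] z [32.3 38.4 62.4]
(413, 82) 484.5 [[963.3, -428.8], [1019.7, -446.7], [990.3, -538.8], [934.1, -520.5]] z [20.5 26.3 31.4]
```

View pics/crop1.png

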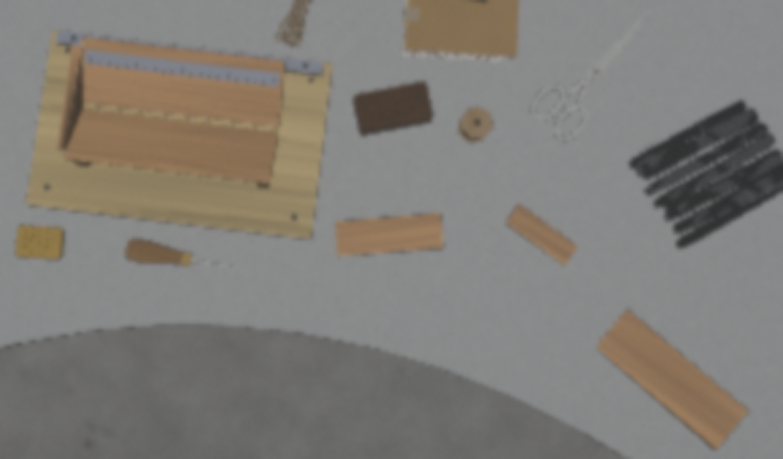

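The crop shows A as about 118x37 mm, with its near end at crop (337,238) facing the cradle's front right corner at crop (312,237). B is smaller and C is larger, so A it is. Next I'll check the wrist camera geometry and fit the cradle corner.

```bash
cat >> h.py <<'E'
from scipy.spatial.transform import Rotation as Ro
def pose(s): return Ro.from_euler('xyz',s['ee_rot'],degrees=True).as_matrix(), np.array(s['ee_pos'])
def rel(s,target,yaw):
    R,p=pose(s); Rt=Ro.from_euler('xyz',[180,0,yaw],degrees=True).as_matrix()
    return (R.T@(np.array(target)-p)).round(1), Ro.from_matrix(R.T@Rt).as_rotvec().round(4)
E
python3 - <<'E'
from h import *
f=grab_frame('wrist'); print(f['tool_from_camera'].round(2),f['fx'],f['fy'],f['cx'],f['cy'])
print(rel(state(),[440,-240,260],90))
E
```

```text
[[  -0.     -0.97   -0.25   71.41]
 [   1.     -0.     -0.     -0.35]
 [   0.     -0.25    0.97 -170.12]
 [   0.      0.      0.      1.  ]] 352.8565576671337 352.8565576671337 324.76301614412756 193.7521861926847
(array([-499.8, -612.5,  -45.9]), array([-1.200e-03,  8.000e-04,  1.147e+00]))
```

Request:
servo_tool --plan '[[[-30,-32,-1.5,0,0,0.064,0.1],[-60,-65,-3,0,0,0.127,0.1],[-90,-97,-4.5,0,0,0.191,0.1],[-120,-130,-6,0,0,0.255,0.1],[-150,-162,-7.5,0,0,0.319,0.1],[-180,-194,-9,0,0,0.382,0.1],[-210,-227,-10.5,0,0,0.446,0.1],[-240,-259,-12,0,0,0.51,0.1],[-270,-292,-13.5,0,0,0.573,0.1],[-300,-324,-15,0,0,0.637,0.1],[-330,-356,-16.5,0,0,0.7,0.1],[-360,-389,-18,0,0,0.765,0.1],[-390,-421,-19.5,0,0,0.828,0.1],[-420,-454,-21,0,0,0.892,0.1],[-450,-486,-22.5,0,0,0.956,0.1],[-480,-518,-24,0,0,1.019,0.1],[-510,-551,-25.5,0,0,1.083,0.1],[-541,-583,-27,0,0,1.147,0.1],[-541,-583,-27,0,0,1.147,0.1],[-541,-583,-27,0,0,1.147,0.1]]]'

```text
time_s: 2.15
ee_pos: [489.5, -230.2, 240.1]
ee_rot: [-179.9, -0.1, 89.9]
force: [-1.3, -0.0, 0.4]
gripper_width: 8.8
```

```bash
cat >> h.py <<'E'
def wgrab():
    s=state(); f=grab_frame('wrist'); R,p=pose(s); T=np.eye(4); T[:3,:3]=R; T[:3,3]=p
    W=T@np.array(f['tool_from_camera']); f['W']=W; Rc=W[:3,:3].T
    f['rvec']=cv2.Rodrigues(Rc)[0]; f['tvec']=-Rc@W[:3,3]; return s,f
E
python3 - <<'E'
from h import *
s,f=wgrab(); print(s['time_s'],s['ee_pos'],s['ee_rot'],s['force'],s['gripper_width'])
np.save('w1.npy',f,allow_pickle=True); save('w1',f['color'])
P=pts(f); 
m=(P[...,2]>30)&(P[...,2]<42); print(np.median(P[350:,300][:,2]), np.median(P[...,2]))
save('w1z',np.repeat((np.clip(P[...,2]+5,0,60)*4).astype(np.uint8)[...,None],3,2))
E
```

```text
2.15 [ 489.50651258 -230.18476631  240.12149317] [-1.79910252e+02 -7.60218352e-02  8.99231792e+01] [-1.28626081 -0.03211218  0.43449963] 8.778020291320757
358.4817602888472 6.7384322908376095
```

View pics/w1.png

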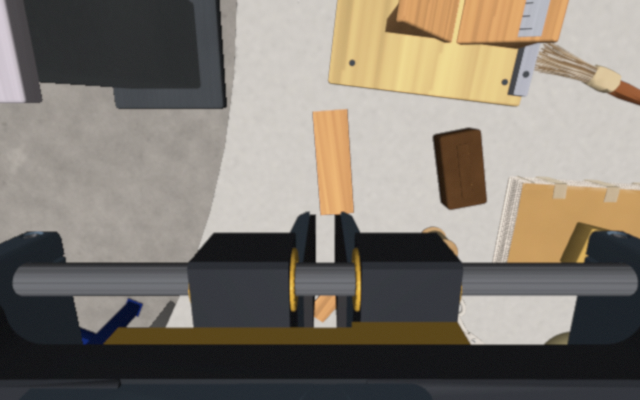

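View pics/w1z.png

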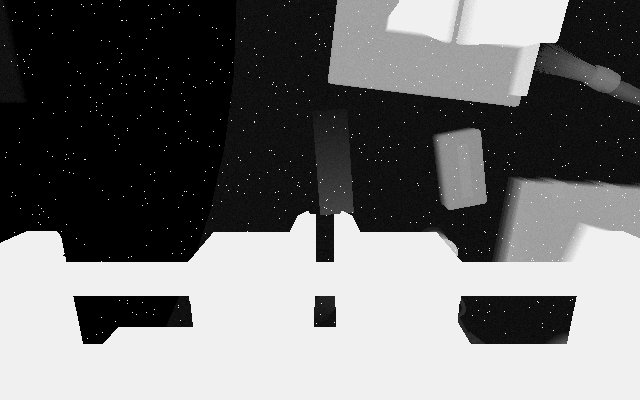

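The wrist picture shows the wedge with its thin end (darker in depth) at about (313..347,110) and its butt at about (320..353,214). The board's front right corner is at (329,82), with the screw over the short glide near (352,63). I'll fit the edges next.

```bash
cat >> h.py <<'E'
def wedge(f,lo=(295,95),hi=(375,216),z0=6):
    hsv=cv2.cvtColor(f['color'],cv2.COLOR_RGB2HSV)
    m=((hsv[...,1]>80)&(hsv[...,0]<25)&(hsv[...,2]>90)).astype(np.uint8)
    k=np.zeros_like(m); k[lo[1]:hi[1],lo[0]:hi[0]]=1; m*=k
    m=cv2.morphologyEx(m,cv2.MORPH_OPEN,np.ones((3,3)))
    cs,_=cv2.findContours(m,cv2.RETR_EXTERNAL,cv2.CHAIN_APPROX_NONE); c=max(cs,key=cv2.contourArea)
    return m,c
def lineint(a,b):
    (vx,vy,x,y),(wx,wy,p,q)=a,b
    t=np.linalg.solve([[vx,-wx],[vy,-wy]],[p-x,q-y]); return np.array([x+vx*t[0],y+vy*t[0]])
def fit(p): return cv2.fitLine(np.array(p,np.float32),cv2.DIST_HUBER,0,.01,.01).ravel()
E
python3 - <<'E'
from h import *
f=np.load('w1.npy',allow_pickle=True).item()
m,c=wedge(f); r=cv2.minAreaRect(c); print(r, cv2.approxPolyDP(c,4,True).reshape(-1,2).tolist())
# side lines per row
L=[];Rr=[]
for v in range(118,205):
    u=np.where(m[v])[0]; L.append((u.min()-.5,v)); Rr.append((u.max()+.5,v))
col=m[:, 320:342]; top=[(u,np.where(m[:,u])[0].min()-.5) for u in range(318,343)]
tl=fit(top); L=fit(L); Rr=fit(Rr)
a=lineint(L,tl); b=lineint(Rr,tl)
A=ray(f,*a,1.6);B=ray(f,*b,1.6); print('tip corners',a,b,A,B,np.linalg.norm(A-B))
# points along sides at height guess
tip=(A+B)/2
for v in (150,200):
    q=[ray(f,Q[2]+(v-Q[3])*Q[0]/Q[1],v,0) for Q in (L,Rr)]
    h=1.6+(tip[1]-q[0][1])/10.5
    q=[ray(f,Q[2]+(v-Q[3])*Q[0]/Q[1],v,h) for Q in (L,Rr)]; print(v,h,q,np.linalg.norm(q[0]-q[1]),(q[0]+q[1])/2)
# board
P=pts(f); z=P[...,2]
hsv=cv2.cvtColor(f['color'],cv2.COLOR_RGB2HSV)
bm=((hsv[...,1]>60)&(hsv[...,0]<30)&(hsv[...,2]>110)).astype(np.uint8)
fr=[(np.where(bm[v,320:])[0].min()+320-.5,v) for v in range(5,76)]
rt=[(u,np.where(bm[:108,u])[0].max()+.5) for u in range(338,500)]
F=fit(fr);T=fit(rt); cc=lineint(F,T); 
for zz in (36,40):
    C=ray(f,*cc,zz); f2=ray(f,F[2]+(5-F[3])*F[0]/F[1],5,zz); r2=ray(f,500,T[3]+(500-T[2])*T[1]/T[0],zz)
    print('corner',cc,zz,C, 'front dir',np.degrees(np.arctan2(*(f2-C)[:2])),'right dir',np.degrees(np.arctan2((r2-C)[1],(r2-C)[0])))
b=(slice(40,75),slice(345,440)); print('board z',np.median(z[b]), 'counter',np.median(z[120:200,380:420]), 'near corner',np.median(z[70:78,335:345]),'far',np.median(z[85:95,460:490]))
save('w1crop',cv2.resize(f['color'][30:230,280:480],None,fx=3,fy=3,interpolation=cv2.INTER_CUBIC))
E
```

```text
((332.8271484375, 162.16917419433594), (104.23448181152344, 34.37425994873047), 86.37850952148438) [[346, 110], [313, 112], [321, 214], [352, 212]]
tip corners [312.14673 111.06128] [346.7165  109.07312] [ 474.97889991 -169.8435914     1.6       ] [ 513.94830993 -167.72452457    1.6       ] 39.026982486380916
150 5.911106874455379 [array([ 478.21675383, -213.25992736,    5.91110687]), array([ 517.30040864, -213.31483626,    5.91110687])] 39.08369338206335 [ 497.75858123 -213.28738181    5.91110687]
200 11.67054277472246 [array([ 482.54103838, -271.24359496,   11.67054277]), array([ 521.5471837 , -271.28803665,   11.67054277])] 39.00617063819696 [ 502.04411104 -271.2658158    11.67054277]
corner [327.2854   82.90437] 36 [ 491.87874492 -141.18148978   36.        ] front dir 7.009280992073308 right dir -6.820049643904721
corner [327.2854   82.90437] 40 [ 491.85832676 -141.37357256   40.        ] front dir 7.00928099207333 right dir -6.8200496439047145
board z 35.3632606877147 counter -0.91250447658629 near corner 35.374823768812725 far 35.363751544320706
```

View pics/w1crop.png

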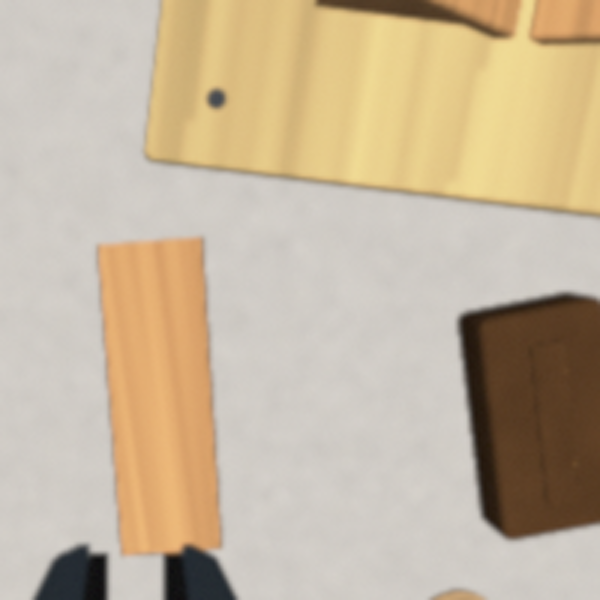

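The fits agree well: the wedge is 39 mm wide and the cradle yaw is about -6.9°. The short foot is at about (516.4,-122) and the wedge line passes about 25 mm to its -x side. I'll turn the wedge about 9° by nudging its -x side near the thin end. First I'll go down in front of it.

Request:
servo_tool --plan '[[[2,-10,30,0,0,0.03,0.1],[4,-20,65,0,0,0.06,0.1],[6,-30,100,0,0,0.09,0.1],[9,-40,140,0,0,0.12,0.1],[11.5,-46,175,0,0,0.12,0.1],[11.5,-46,205,0,0,0.12,0.1],[11.5,-46,225,0,0,0.12,0.1],[11.5,-46,234,0,0,0.12,0.1],[11.5,-46,234,0,0,0.12,0.1],[11.5,-46,234,0,0,0.12,0.1]]]'

```text
time_s: 3.2
ee_pos: [444.5, -218.0, 7.9]
ee_rot: [179.9, 0.0, 83.2]
force: [0.1, 0.1, -0.7]
gripper_width: 9.1
```

Run:
```python
from h import *
s,f=wgrab(); print(s['ee_pos'],s['ee_rot'],s['force'])
np.save('w2.npy',f,allow_pickle=True); save('w2',f['color'])
```

```text
[ 444.53421141 -218.02765397    7.88242342] [1.79910565e+02 2.51230973e-02 8.31742561e+01] [ 0.05182331  0.13313313 -0.73959379]
```

View pics/w2.png

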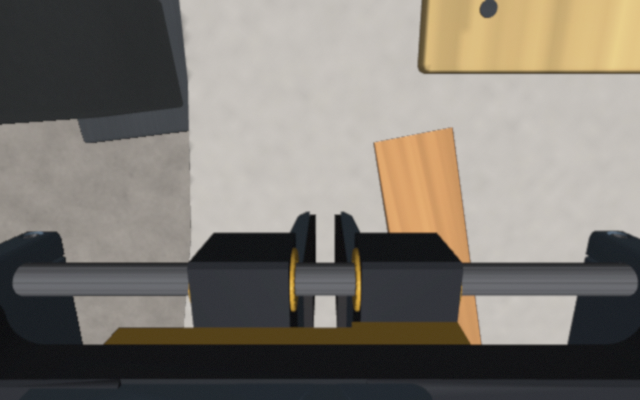

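The right fingertip is at about (342,213) and the wedge's -x side is at about (388,215). The fingertips taper, so contact will come a little later than planned. I'll lower slightly and push toward +x.

Request:
servo_tool --plan '[[[0,0,2,0,0,0,0.1],[0,0,4,0,0,0,0.1],[0,4,4,0,0,0,0.1],[0,8,4,0,0,0,0.1],[0,12,4,0,0,0,0.1],[0,16,4,0,0,0,0.1],[0,19,4,0,0,0,0.1],[0,22,4,0,0,0,0.1],[0,25,4,0,0,0,0.1],[0,28,4,0,0,0,0.1],[0,28,4,0,0,0,0.1]]]'

```text
time_s: 4.35
ee_pos: [472.2, -221.7, 3.0]
ee_rot: [180.0, 0.0, 83.1]
force: [0.4, -0.6, -0.2]
gripper_width: 9.2
```

Run:
```python
from h import *
s,f=wgrab(); print(s['ee_pos'],s['ee_rot'],s['force'])
np.save('w3.npy',f,allow_pickle=True); save('w3',f['color'])
```

```text
[ 472.1943195  -221.70896197    2.95324618] [1.79965822e+02 3.74918936e-03 8.31282836e+01] [ 0.35370181 -0.55752102 -0.15651478]
```

View pics/w3.png

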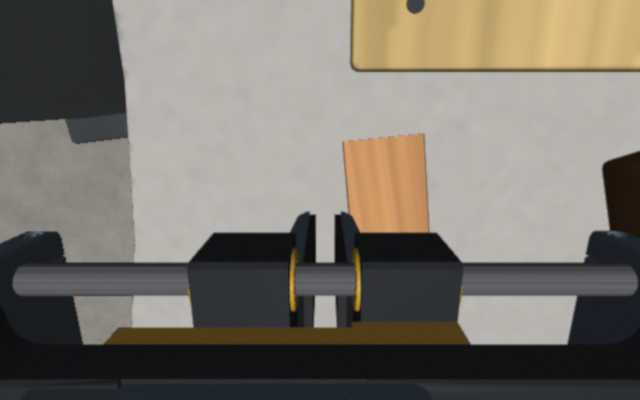

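The wedge has turned. Its tip is now at (343..424,138) and its sides are nearly parallel to the tool. Measuring.

```bash
cat >> h.py <<'E'
def wmeas(f,v0,v1,u0,u1,foot=(516.4,-122.0)):
    hsv=cv2.cvtColor(f['color'],cv2.COLOR_RGB2HSV)
    m=((hsv[...,1]>80)&(hsv[...,0]<25)&(hsv[...,2]>70))
    k=np.zeros(m.shape,bool); k[v0:v1,u0:u1]=1; m=(m&k).astype(np.uint8)
    m=cv2.morphologyEx(m,cv2.MORPH_OPEN,np.ones((3,3)))
    vt=np.where(m.sum(1)>12)[0].min(); L=[];R=[]
    for v in range(vt+10,v1-2):
        u=np.where(m[v])[0]; L.append((u.min()-.5,v)); R.append((u.max()+.5,v))
    uu=np.where(m[vt+8])[0]; top=[(u,np.where(m[:,u])[0].min()-.5) for u in range(uu.min()+5,uu.max()-5)]
    T=fit(top);L=fit(L);R=fit(R)
    a=ray(f,*lineint(L,T),1.6);b=ray(f,*lineint(R,T),1.6); tip=(a+b)/2
    def mid(v):
        h=3
        for _ in range(5):
            q=[ray(f,Q[2]+(v-Q[3])*Q[0]/Q[1],v,h) for Q in (L,R)]; c=(q[0]+q[1])/2; h=1.6+np.linalg.norm((tip-c)[:2])/10.5
        return c
    c=mid(v1-3); d=(tip-c)[:2]; 
    d/=np.linalg.norm(d); n=np.array([-d[1],d[0]])
    w=np.array(foot)-tip[:2]
    print('tip',tip.round(1),'w',np.linalg.norm(a-b).round(1),'ang',np.degrees(np.arctan2(d[0],d[1])).round(2),'foot ahead',(w@d).round(1),'foot left',(w@n).round(1),'butt',(tip[:2]-120*d).round(1))
def board(f,u0,v1):
    pass
E
python3 - <<'E'
from h import *
f=np.load('w1.npy',allow_pickle=True).item(); wmeas(f,90,205,295,375)
print(ray(f,352,62.7,36))
f=np.load('w3.npy',allow_pickle=True).item(); wmeas(f,100,208,325,450)
print('screw',ray(f,415.5,3.5,36))
E
```

```text
tip [ 494.4 -168.8    1.6] w 38.9 ang -4.25 foot ahead 45.0 foot left -25.4 butt [ 503.3 -288.5]
[ 516.57250632 -121.9399326    36.        ]
tip [ 506.6 -171.3    1.6] w 39.2 ang 1.4 foot ahead 49.5 foot left -8.6 butt [ 503.6 -291.2]
screw [ 516.47272843 -121.95374083   36.        ]
```

The screw mark gives the foot at (516.5,-122.0), matching the corner fit. The turn still needs about 3°, or about 5 mm more.

Request:
servo_tool --plan '[[[0,2,0,0,0,0,0.1],[0,4,0,0,0,0,0.1],[0,5,0,0,0,0,0.1],[0,5,0,0,0,0,0.1],[0,0,0,0,0,0,0.1],[0,-8,0,0,0,0,0.1],[0,-15,-20,0,0,0,0.1],[-40,-15,-40,0,0,0,0.1],[-80,0,-40,0,0,0,0.1],[-105,15,-40,0,0,0,0.1],[-105,25,-40,0,0,0,0.1],[-105,25,-40,0,0,0,0.1]]]'

```text
time_s: 5.6
ee_pos: [484.1, -328.8, 42.6]
ee_rot: [-180.0, -0.0, 83.1]
force: [-0.4, 0.7, -0.1]
gripper_width: 9.3
```

Run:
```python
from h import *
s,f=wgrab(); print(s['ee_pos'],s['ee_rot'],s['force'])
np.save('w4.npy',f,allow_pickle=True); save('w4',f['color'])
```

```text
[ 484.08529279 -328.84177875   42.59447693] [-1.79996185e+02 -3.51817380e-02  8.30812019e+01] [-0.43747816  0.67776071 -0.08891277]
```

View pics/w4.png

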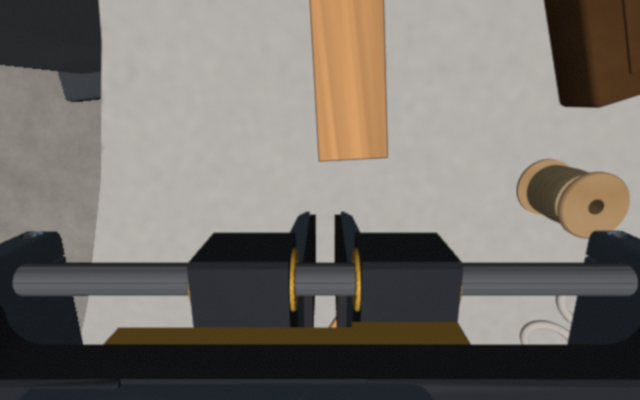

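The butt's top edge is at (319..387,159) and the reel at (575,195) is clear. I'll work out the butt position and the axis.

```bash
cat >> h.py <<'E'
def bmeas(f,v1,u0,u1,v0=2,foot=(516.4,-122.0)):
    hsv=cv2.cvtColor(f['color'],cv2.COLOR_RGB2HSV)
    m=((hsv[...,1]>80)&(hsv[...,0]<25)&(hsv[...,2]>70))
    k=np.zeros(m.shape,bool); k[v0:v1,u0:u1]=1; m=(m&k).astype(np.uint8)
    m=cv2.morphologyEx(m,cv2.MORPH_OPEN,np.ones((3,3)))
    vb=np.where(m.sum(1)>12)[0].max(); L=[];R=[]
    for v in range(v0+2,vb-8):
        u=np.where(m[v])[0]; L.append((u.min()-.5,v)); R.append((u.max()+.5,v))
    uu=np.where(m[vb-8])[0]; bot=[(u,np.where(m[:,u])[0].max()+.5) for u in range(uu.min()+5,uu.max()-5)]
    T=fit(bot);L=fit(L);R=fit(R)
    a=ray(f,*lineint(L,T),13);b=ray(f,*lineint(R,T),13); butt=(a+b)/2
    h=8; v=v0+3
    for _ in range(6):
        q=[ray(f,Q[2]+(v-Q[3])*Q[0]/Q[1],v,h) for Q in (L,R)]; c=(q[0]+q[1])/2; h=13-np.linalg.norm((butt-c)[:2])/10.5
    d=(c-butt)[:2]; d/=np.linalg.norm(d); n=np.array([-d[1],d[0]]); w=np.array(foot)-butt[:2]
    print('butt',butt.round(1),'w',np.linalg.norm(a-b).round(1),'ang',np.degrees(np.arctan2(d[0],d[1])).round(2),'foot ahead of tip',(w@d-120).round(1),'foot left',(w@n).round(1))
E
python3 - <<'E'
from h import *
f=np.load('w4.npy',allow_pickle=True).item(); bmeas(f,175,290,410)
E
```

```text
butt [ 504.7 -291.9   13. ] w 39.0 ang 3.9 foot ahead of tip 50.3 foot left -0.1
```

The wedge axis now passes 0.1 mm from the foot, at 3.9°. I'll line up behind the butt, turn the fingers square to it and go down.

Request:
servo_tool --plan '[[[2,6,0,0,0,-0.02,0.2],[4,12,4,0,0,-0.052,0.2],[6,17,12,0,0,-0.052,0.2],[8,17,24,0,0,-0.052,0.2],[8,17,34,0,0,-0.052,0.2],[8,17,38,0,0,-0.052,0.2],[8,17,38,0,0,-0.052,0.2],[8,17,38,0,0,-0.052,0.2]]]'

```text
time_s: 6.45
ee_pos: [501.7, -323.1, 4.8]
ee_rot: [-180.0, -0.0, 86.1]
force: [-0.4, 0.2, -0.0]
gripper_width: 18.1
```

Run:
```python
from h import *
s,f=wgrab(); print(s['ee_pos'],s['ee_rot'],s['force'],s['time_s'])
R,p=pose(s); print('butt in tool',R.T@(np.array([504.7,-291.9,6.5])-p))
np.save('w5.npy',f,allow_pickle=True); save('w5',f['color'])
```

```text
[ 501.70719081 -323.06006509    4.84135224] [-1.79997785e+02 -4.82748108e-03  8.60939880e+01] [-0.4299294   0.18757585 -0.00859118] 6.45
butt in tool [31.29169424  0.86317037 -1.65604464]
```

View pics/w5.png

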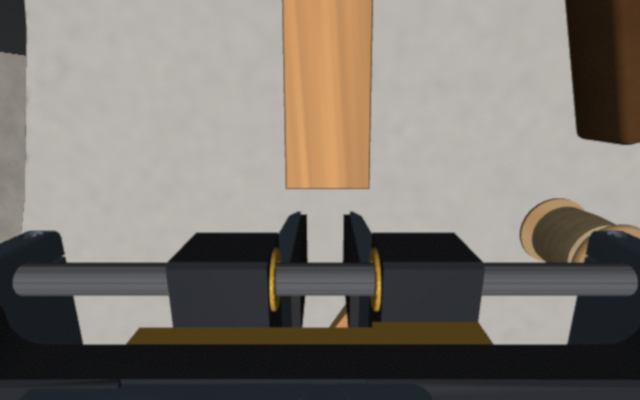

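The fingers (tips at (300,213) and (350,213)) are centred on the butt (286..370,188). I'll push along the wedge, stopping short of the foot to check.

Request:
servo_tool --plan '[[[5,0.5,0,0,0,0,0.2],[10,0.5,0,0,0,0,0.2],[13,0.5,0,0,0,0,0.2],[16,0.5,0,0,0,0,0.2],[20,0.5,0,0,0,0,0.2],[25,0.5,0,0,0,0,0.2],[30,0.5,0,0,0,0,0.2],[35,0.5,0,0,0,0,0.2],[40,0.5,0,0,0,0,0.2],[45,0.5,0,0,0,0,0.2],[49,0.5,0,0,0,0,0.2],[52,0.5,0,0,0,0,0.2],[52,0.5,0,0,0,0,0.2]]]'

```text
time_s: 7.8
ee_pos: [505.7, -270.5, 4.9]
ee_rot: [-180.0, -0.0, 86.1]
force: [0.2, 0.2, 0.0]
gripper_width: 18.2
```

Run:
```python
from h import *
s,f=wgrab(); print(s['ee_pos'],s['ee_rot'],s['force'],s['time_s'])
np.save('w6.npy',f,allow_pickle=True); save('w6',f['color'])
```

```text
[ 505.6734907  -270.51393799    4.85082421] [-1.79978806e+02 -2.54502741e-02  8.61243136e+01] [0.19574843 0.2207894  0.03186647] 7.8
```

View pics/w6.png

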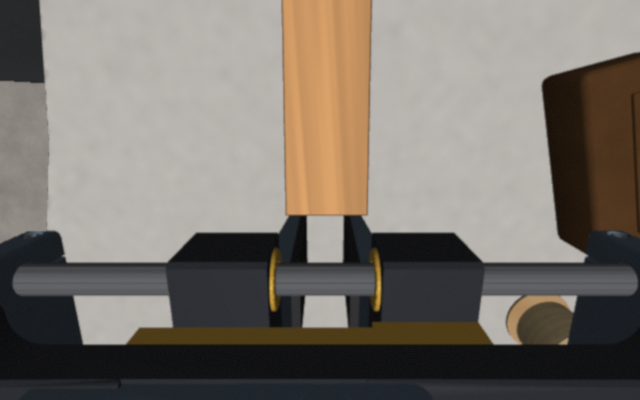

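Run:
```python
from h import *
f=np.load('w6.npy',allow_pickle=True).item(); bmeas(f,212,270,390)
f=np.load('w5.npy',allow_pickle=True).item(); bmeas(f,205,270,390)
f=grab_frame('top'); np.save('top2.npy',f,allow_pickle=True); save('top2',cv2.resize(f['color'][150:280,190:400],None,fx=3.8,fy=3.8,interpolation=cv2.INTER_CUBIC))
```

```text
butt [ 507.8 -250.9   13. ] w 38.9 ang 3.88 foot ahead of tip 9.2 foot left 0.1
butt [ 505.  -292.1   13. ] w 39.0 ang 3.87 foot ahead of tip 50.5 foot left 0.1
```

View pics/top2.png

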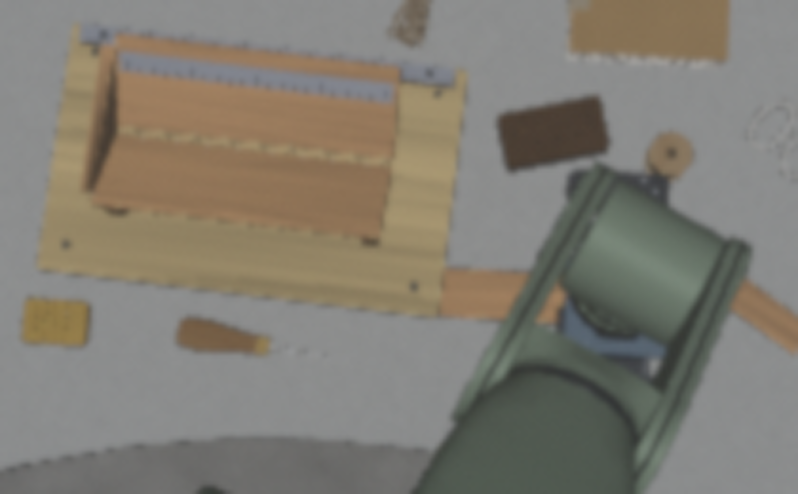

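The wedge tip is just reaching the foot pad, with the foot on its centre line. Now I'll push slowly and watch the force.

Request:
servo_tool --plan '[[[3,0,0,0,0,0,0.2],[6,0,0,0,0,0,0.2],[9,0,0,0,0,0,0.2],[12,0,0,0,0,0,0.2],[15,0,0,0,0,0,0.2],[17,0,0,0,0,0,0.2],[18,0,0,0,0,0,0.2],[18,0,0,0,0,0,0.2]]]'

```text
time_s: 8.7
ee_pos: [507.0, -252.9, 4.9]
ee_rot: [-180.0, -0.0, 86.1]
force: [-0.3, 0.3, 0.3]
gripper_width: 18.0
```

Request:
servo_tool --plan '[[[1,0,0,0,0,0,0.2],[2,0,0,0,0,0,0.2],[3,0,0,0,0,0,0.2],[3,0,0,0,0,0,0.2]]]'

```text
time_s: 9.1
ee_pos: [507.2, -250.0, 4.9]
ee_rot: [180.0, -0.0, 86.1]
force: [0.3, 0.4, -0.6]
gripper_width: 18.6
```

Request:
servo_tool --plan '[[[1,0,0,0,0,0,0.2],[2,0,0,0,0,0,0.2],[2,0,0,0,0,0,0.2]]]'

```text
time_s: 9.4
ee_pos: [507.3, -248.0, 4.9]
ee_rot: [-180.0, -0.0, 86.1]
force: [-0.2, 0.3, -0.6]
gripper_width: 18.2
```

Request:
servo_tool --plan '[[[1,0,0,0,0,0,0.2],[2,0,0,0,0,0,0.2],[2,0,0,0,0,0,0.2]]]'

```text
time_s: 9.7
ee_pos: [507.4, -245.9, 4.9]
ee_rot: [-180.0, -0.0, 86.1]
force: [0.2, 0.7, 0.4]
gripper_width: 18.4
```

Request:
servo_tool --plan '[[[1,0,0,0,0,0,0.2],[2,0,0,0,0,0,0.2],[2,0,0,0,0,0,0.2]]]'

```text
time_s: 10.0
ee_pos: [507.6, -244.0, 4.9]
ee_rot: [-180.0, -0.0, 86.1]
force: [-0.1, 0.3, 0.2]
gripper_width: 18.2
```

Request:
servo_tool --plan '[[[1,0,0,0,0,0,0.2],[2,0,0,0,0,0,0.2],[2,0,0,0,0,0,0.2]]]'

```text
time_s: 10.3
ee_pos: [507.8, -242.0, 4.9]
ee_rot: [-180.0, -0.0, 86.1]
force: [0.8, 0.0, 0.8]
gripper_width: 18.3
```

Request:
servo_tool --plan '[[[1,0,0,0,0,0,0.2],[2,0,0,0,0,0,0.2],[2,0,0,0,0,0,0.2]]]'

```text
time_s: 10.6
ee_pos: [507.9, -240.0, 4.9]
ee_rot: [-180.0, -0.0, 86.1]
force: [0.3, 0.5, 0.3]
gripper_width: 18.2
```

Request:
servo_tool --plan '[[[1,0,0,0,0,0,0.2],[2,0,0,0,0,0,0.2],[2,0,0,0,0,0,0.2]]]'

```text
time_s: 10.9
ee_pos: [508.0, -238.0, 4.9]
ee_rot: [-180.0, -0.0, 86.1]
force: [-0.4, -0.0, 0.7]
gripper_width: 18.2
```

Request:
servo_tool --plan '[[[1,0,0,0,0,0,0.2],[2,0,0,0,0,0,0.2],[2,0,0,0,0,0,0.2]]]'

```text
time_s: 11.2
ee_pos: [508.2, -236.0, 4.9]
ee_rot: [180.0, -0.0, 86.1]
force: [-0.2, 0.3, 0.1]
gripper_width: 18.1
```

Request:
servo_tool --plan '[[[1,0,0,0,0,0,0.2],[2,0,0,0,0,0,0.2],[2,0,0,0,0,0,0.2]]]'

```text
time_s: 11.5
ee_pos: [508.3, -234.0, 4.9]
ee_rot: [-180.0, -0.0, 86.1]
force: [0.4, -0.3, -0.5]
gripper_width: 17.8
```

Run:
```python
from h import *
s,f=wgrab(); print(s['ee_pos'],s['force'],s['time_s'])
np.save('w7.npy',f,allow_pickle=True); save('w7',f['color']);bmeas(f,212,270,390)
```

```text
[ 508.30242562 -233.994623      4.93119404] [ 0.36245685 -0.26062784 -0.52034883] 11.5
butt [ 508.6 -214.3   13. ] w 35.1 ang 7.09 foot ahead of tip -27.5 foot left 3.7
```

View pics/w7.png

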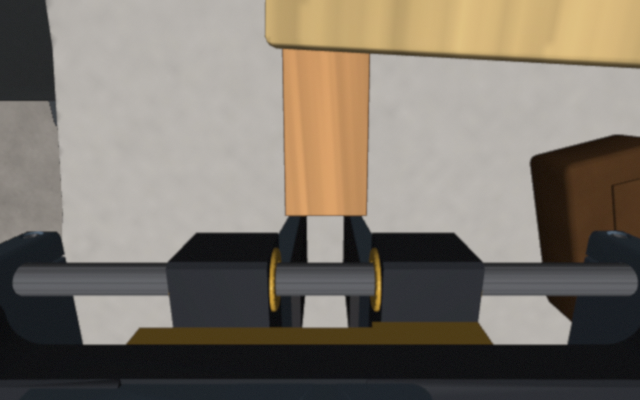

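```bash
cat >> h.py <<'E'
def bcorner(f,ucr,vcr,vr=(2,35),ur=(300,500)):
    hsv=cv2.cvtColor(f['color'],cv2.COLOR_RGB2HSV)
    bm=((hsv[...,1]>60)&(hsv[...,0]<30)&(hsv[...,2]>110)).astype(np.uint8)
    fr=[(np.where(bm[v,ucr-40:])[0].min()+ucr-40-.5,v) for v in range(*vr)]
    P=pts(f)[...,2]
    rt=[]
    for u in range(*ur):
        k=np.where(P[:vcr+40,u]>25)[0]; k=k[k<vcr+40]
        if len(k): rt.append((u,k.max()+.5))
    F=fit(fr);T=fit(rt); c=lineint(F,T); C=ray(f,*c,36); r2=ray(f,ur[1],T[3]+(ur[1]-T[2])*T[1]/T[0],36)
    print('corner',c,C.round(1),'yaw',np.degrees(np.arctan2((r2-C)[1],(r2-C)[0])).round(2))
E
python3 - <<'E'
from h import *
f=np.load('w7.npy',allow_pickle=True).item();bmeas(f,212,270,390,58)
bcorner(f,266,45)
f=np.load('w1.npy',allow_pickle=True).item(); bcorner(f,327,83,(5,76),(338,500))
E
```

```text
butt [ 510.1 -214.4   13. ] w 39.1 ang 3.91 foot ahead of tip -27.4 foot left 0.0
corner [264.5       47.327106] [ 492.4 -142.5   36. ] yaw -6.82
corner [327.26962  83.03836] [ 491.9 -141.3   36. ] yaw -6.9
```

The wedge is still dead on line (0.0 mm off, 27 mm past the foot centre) and the cradle hasn't moved. I'll continue.

Request:
servo_tool --plan '[[[1,0,0,0,0,0,0.2],[2,0,0,0,0,0,0.2],[2,0,0,0,0,0,0.2]]]'

```text
time_s: 11.85
ee_pos: [508.4, -232.0, 4.9]
ee_rot: [180.0, -0.0, 86.1]
force: [0.4, -0.2, 0.4]
gripper_width: 18.3
```

Request:
servo_tool --plan '[[[1,0,0,0,0,0,0.2],[2,0,0,0,0,0,0.2],[2,0,0,0,0,0,0.2]]]'

```text
time_s: 12.15
ee_pos: [508.6, -230.1, 4.9]
ee_rot: [180.0, 0.0, 86.1]
force: [0.8, -0.6, 0.3]
gripper_width: 18.5
```

Request:
servo_tool --plan '[[[1,0,0,0,0,0,0.2],[1.5,0,0,0,0,0,0.2],[1.5,0,0,0,0,0,0.2]]]'

```text
time_s: 12.45
ee_pos: [508.8, -229.1, 5.0]
ee_rot: [180.0, 0.0, 86.1]
force: [-0.3, -3.4, -0.4]
gripper_width: 18.4
```

Request:
servo_tool --plan '[[[1,0,0,0,0,0,0.2],[1.5,0,0,0,0,0,0.2],[1.5,0,0,0,0,0,0.2]]]'

```text
time_s: 12.75
ee_pos: [508.9, -228.0, 5.0]
ee_rot: [180.0, 0.1, 86.1]
force: [-0.5, -4.7, -2.8]
gripper_width: 18.2
```

The push rose to 3.4 and then 4.7 N, so the wedge has taken the load. I'll back off now and look.

Request:
servo_tool --plan '[[[-2,0,0,0,0,0,0.2],[-6,0,0,0,0,0,0.2],[-12,0,0,0,0,0,0.2],[-20,0,-10,0,0,0,0.1],[-25,0,-30,0,0,0,0.0],[-30,0,-55,0,0,0,0.0],[-30,0,-85,0,0,0,0.0],[-30,0,-100,0,0,0,0.0],[-30,0,-100,0,0,0,0.0],[-30,0,-100,0,0,0,0.0]]]'

```text
time_s: 13.75
ee_pos: [506.5, -257.3, 105.1]
ee_rot: [180.0, -0.0, 86.1]
force: [-0.4, 0.2, -1.3]
gripper_width: 0.2
```

Run:
```python
from h import *
s,f=wgrab(); print(s['ee_pos'],s['ee_rot'],s['force'],s['time_s'],s['gripper_width'])
np.save('w8.npy',f,allow_pickle=True); save('w8',f['color'])
```

```text
[ 506.50164648 -257.26432573  105.06452467] [ 1.79983495e+02 -5.05389189e-03  8.60866371e+01] [-0.38750277  0.17188932 -1.25208756] 13.75 0.2254664871732791
```

View pics/w8.png

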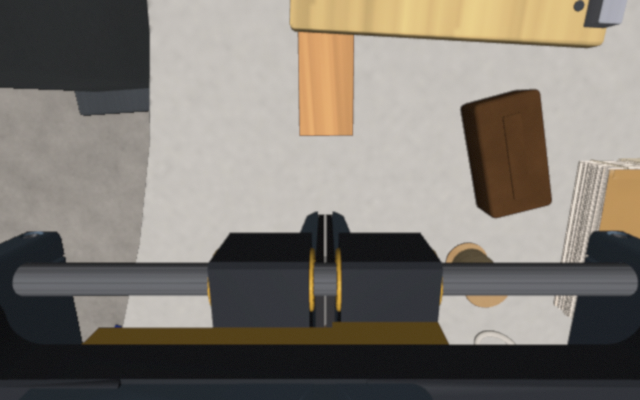

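Run:
```python
from h import *
f=np.load('w8.npy',allow_pickle=True).item();bmeas(f,150,280,370,42)
bcorner(f,292,25,(2,20),(320,560))
s=state()
C=np.array([508.6,-128.1]); print('press rel',rel(s,[508.6,-128.1,60],83.1))
```

```text
butt [ 510.1 -210.6   13. ] w 39.4 ang 4.41 foot ahead of tip -31.2 foot left 0.6
corner [289.5       30.650955] [ 492.4 -142.4   36. ] yaw -6.96
press rel (array([128.7,  -6.2,  44.4]), array([-0.0013, -0.0007,  0.0522]))
```

The wedge stays 31 mm past the foot centre and 0.6 mm off line, with the cradle in place (corner at (492.4,-142.4)). Now I'll move over the corner with the fingers shut.

Request:
servo_tool --plan '[[[15,-1,0,0,0,0.01,0],[35,-2,0,0,0,0.02,0],[60,-3,0,0,0,0.04,0],[85,-4,0,0,0,0.052,0],[107,-5,0,0,0,0.052,0],[120,-6,5,0,0,0.052,0],[127,-6.4,15,0,0,0.052,0],[127,-6.4,30,0,0,0.052,0],[127,-6.4,45,0,0,0.052,0],[127,-6.4,57,0,0,0.052,0],[127,-6.4,63,0,0,0.052,0],[127,-6.4,63,0,0,0.052,0],[127,-6.4,63,0,0,0.052,0]]]'

```text
time_s: 15.1
ee_pos: [509.2, -130.2, 42.0]
ee_rot: [180.0, -0.0, 83.1]
force: [-0.5, 0.1, 0.2]
gripper_width: 0.5
```

Run:
```python
from h import *
s,f=wgrab(); print(s['ee_pos'],s['ee_rot'],s['force'],s['time_s'],s['gripper_width'])
np.save('w9.npy',f,allow_pickle=True); save('w9',f['color'])
f=grab_frame('scene'); save('s9',cv2.resize(f['color'][130:280,230:430],None,fx=4,fy=4,interpolation=cv2.INTER_CUBIC))
```

```text
[ 509.21501312 -130.2314684    41.97563061] [ 1.79983301e+02 -4.79899700e-04  8.31075096e+01] [-0.51981013  0.07274424  0.21661291] 15.1 0.4926960609587771
```

View pics/w9.png

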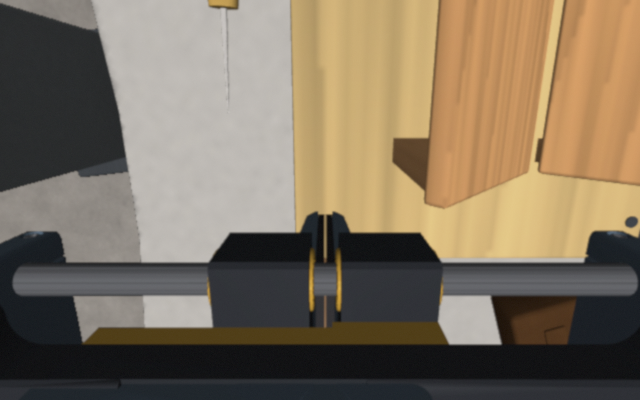

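View pics/s9.png

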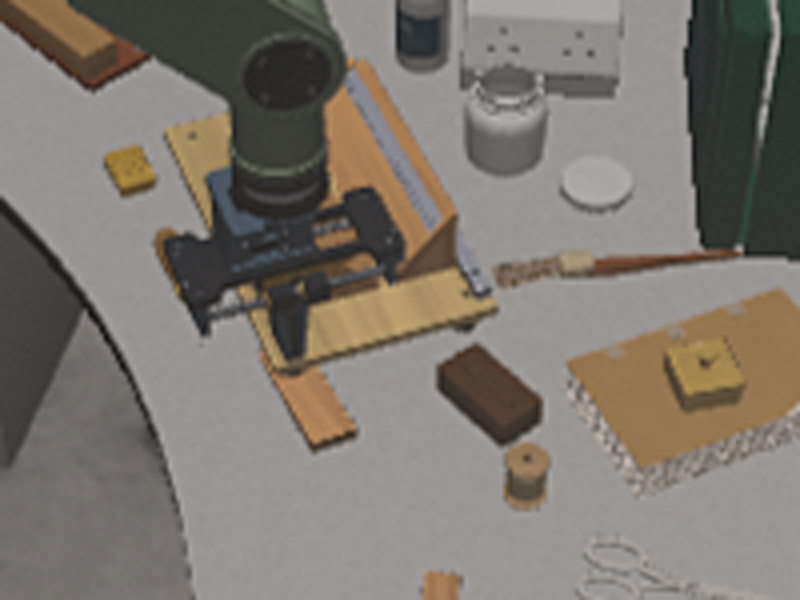

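The fingertips are over the board corner (finger at scene crop (293,350)), and the gripper body is clear of the trough. I'll press down in small steps.

Request:
servo_tool --plan '[[[0,0,2,0,0,0,0],[0,0,4,0,0,0,0],[0,0,5,0,0,0,0],[0,0,5,0,0,0,0]]]'

```text
time_s: 15.6
ee_pos: [508.8, -129.9, 36.8]
ee_rot: [-180.0, -0.0, 83.1]
force: [-0.7, 0.1, 0.5]
gripper_width: 0.8
```

Request:
servo_tool --plan '[[[0,0,0.5,0,0,0,0],[0,0,1,0,0,0,0],[0,0,1,0,0,0,0]]]'

```text
time_s: 15.9
ee_pos: [509.0, -130.0, 36.4]
ee_rot: [180.0, -0.0, 83.1]
force: [-0.9, 0.1, 4.0]
gripper_width: 0.5
```

Request:
servo_tool --plan '[[[0,0,0.5,0,0,0,0],[0,0,0.5,0,0,0,0],[0,0,0.5,0,0,0,0]]]'

```text
time_s: 16.2
ee_pos: [509.0, -130.0, 36.3]
ee_rot: [180.0, -0.0, 83.1]
force: [-2.1, 0.6, 7.8]
gripper_width: 0.6
```

Request:
servo_tool --plan '[[[0,0,0.4,0,0,0,0],[0,0,0.4,0,0,0,0],[0,0,0.4,0,0,0,0],[0,0,0.4,0,0,0,0],[0,0,0.4,0,0,0,0],[0,0,0.4,0,0,0,0]]]'

```text
time_s: 16.8
ee_pos: [509.0, -130.0, 36.3]
ee_rot: [180.0, 0.0, 83.1]
force: [-2.6, 0.3, 10.6]
gripper_width: 0.5
```

10.6 N with the tip steady at 36.3 mm, so the corner doesn't give. I'll lift straight up and back off to the right.

Request:
servo_tool --plan '[[[0,0,-2,0,0,0,0],[0,0,-6,0,0,0,0],[0,0,-15,0,0,0,0],[0,0,-35,0,0,0,0],[0,0,-65,0,0,0,0],[-15,0,-95,0,0,0,0],[-40,0,-125,0,0,0,0],[-70,0,-155,0,0,0,0],[-100,0,-180,0,0,0,0],[-120,0,-190,0,0,0,0],[-120,0,-190,0,0,0,0],[-120,0,-190,0,0,0,0]]]'

```text
time_s: 18.0
ee_pos: [494.2, -248.8, 224.8]
ee_rot: [-180.0, -0.1, 83.1]
force: [-0.1, 0.9, 0.1]
gripper_width: 0.2
```

Run:
```python
from h import *
s,f=wgrab(); print(s['ee_pos'],s['ee_rot'],s['force'],s['time_s'],s['gripper_width'])
np.save('w10.npy',f,allow_pickle=True); save('w10',f['color'])
P=pts(f)[...,2]
print(np.median(P[120:200,380:400]))
```

```text
[ 494.21652766 -248.78943772  224.83383616] [-1.79970798e+02 -5.57816506e-02  8.30698456e+01] [-0.05112881  0.85098131  0.07518211] 18.0 0.1635334190241204
-0.8986396904820741
```

View pics/w10.png

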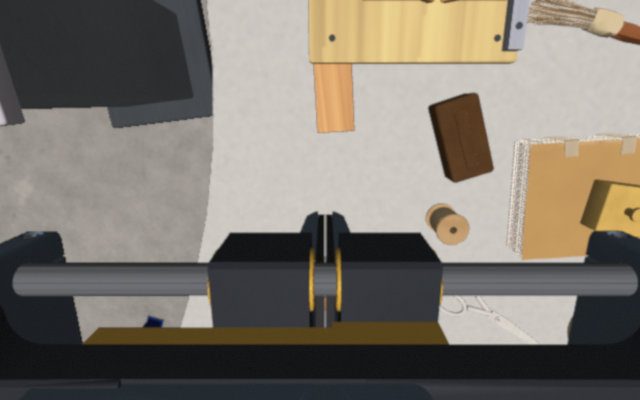

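Run:
```python
from h import *
f=np.load('w10.npy',allow_pickle=True).item(); bmeas(f,150,300,370,70); bcorner(f,310,60,(5,50),(330,500))
print('screws',ray(f,332,38,36),ray(f,497.5,37.5,36))
P=pts(f)[...,2]; print('board z',np.median(P[25:55,315:330]),np.median(P[25:55,470:490]))
```

```text
butt [ 510.5 -210.4   13. ] w 39.2 ang 3.68 foot ahead of tip -31.4 foot left -0.2
corner [308.5  63.5] [ 491.5 -141.7   36. ] yaw -6.95
screws [ 516.49751397 -121.91179903   36.        ] [ 671.31478659 -140.35665328   36.        ]
board z 35.402349328327816 35.24666869373515
```

```bash
python3 -c "
from h import *
print(job_done())"
```

```text
the job is handed in; nothing more can be done
None
```

The wedge is under the short foot and the front right corner held firm when pressed. I handed the job in at about 18 s of robot time, and it reported no verdict.

- **Wedge:** I turned the middle-sized wedge about 8° with side nudges near its thin end. I then pushed it by the butt until the push rose from under 1 N to 4.7 N. In the last picture the foot's centre is 31 mm in from the thin end and 0.2 mm off the wedge's centre line.
- **Press test:** With the fingers shut I pressed the corner to 10.6 N. The fingertips went from 36.4 mm at 4 N to 36.3 mm at 10.6 N, so it did not visibly give. I then took the hand well away.
- **Cradle:** The screw mark over the short foot is within 0.2 mm of its first reading and the yaw is unchanged at about -6.9°. The board reads 35.4 mm at the front right and 35.2 mm at the rear right, so it is level to the depth noise. The fitted corner varied by about 1 mm between pictures, within the calibration error.
- **Not measured:** I could not measure the load on the wedge or the height of the feet directly. I inferred both from the push force, the press and the unchanged wedge position. I saw no bystander move or be touched, but I did not measure their positions at the end.

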